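# Hang the checked cassettes on the extractor's feed carriage and dock it

## Robot

A 6-joint arm with a two-finger parallel gripper is mounted at the origin on the work surface. World frame = base frame: x ahead of the robot, y to its left, z up, the work surface at z = 0. Lengths are in m, angles in rad, forces in N, time in s.
With the tool pointing down it reaches from about 0.35 to 0.975 m from the base axis. Payload 4.9 kg.
Tool frame: the origin (TCP) lies on the mounting face of the last link; the fingertips stand 173 mm ahead of it and the grasp point (between the pads) lies 155 mm ahead of it; z points along the fingers, y is the line along which they close (so a half turn about z gives the same grasp; the last joint's range is limited). The gripper opens to 85 mm and grips with 20 to 120 N. Pads are 22 mm wide; open, the fingers measure 114 mm over their backs; the gripper's body (76 mm by 85 mm) begins 54 mm behind the grasp point. The pads swing forward as they close: fully open they stand 13 mm farther back than shut.
Start: joints at [-1.368, 0.053, 1.613, -0, 1.476, -0.119], TCP at [0.198, -0.593, 0.405] pointing down, gripper open.
Joint ranges: [-3.01, 3.01], [-1.01, 2.22], [0.06, 2.58], [-1.02, 4.17], [0.09, 2.62], [-3.14, 3.14]. Speed limits (rad/s): [2.57, 2.57, 3.14, 3.14, 3.14, 3.14].

## Interface

Orientations are given as a unit quaternion [x, y, z, w].
In Python, from station import env, eyes, close_job, nets gives the robot as it stands.
- The arm moves only by the shell command python3 -m inch 'ROWS' [OPENING]. ROWS is JSON, a list of rows, each a list of 6 numbers: the shift along the world's x, y, z in units of 10 cm (1.0 is 10 cm), then the turn, a rotation vector about the world's x, y, z in units of 45 degrees (1.0 is 45 degrees). In form: [[dx, dy, dz, rx, ry, rz], ...]. A call has 1 to 12 rows; each row is the pose to reach, as a shift and turn from the pose commanded when the call began; what a row does not reach only later rows make up. A row lasts 1/8 s, in which the tool goes at most 62.5 mm and 10.7 degrees, less where a joint would pass 70% of its speed; a pose out of reach is approached as far as the arm can. A call with a number of a shift or a turn outside -1 to 1 is refused whole. A call with a gripper value outside its range is refused whole. OPENING is the closure, from 0 (fully open) to 1 (shut), set as the call begins (- or left out, the last holds). The fingers move at their own pace and stop on an object; the grip force is fixed at half the most. Time passes only in rows, so rows that repeat a pose let the fingers close. It gives the time, the measured TCP pose, the force, the opening and the grip force at its end, in the units of the state.
- env.sense(): the state, without advancing time (a new reading comes with each control period).
- eyes.grab_frame(name): name is "side" or "top" or "wrist"; returns a dict with "image" (420x560x3 uint8, red, green, blue), "z_map" (420x560 float32, m along the optical axis (not along the pixel's ray), 0 where there is no reading), "fx", "fy", "cx", "cy" (pixels), "distortion" ([k1, k2, p1, p2, k3] as OpenCV has them; the pictures are not rectified), "eye" and "orientation" of the camera in the world. Camera axes: x right, y up, looking along -z (the intrinsics and any distortion apply to the point x, -y, -z); pixel columns grow to the right and rows downward; lengths in m; the calibration is good to about 2 mm. A picture is of the moment at which its call begins.
- close_job(): hands the job in; it is judged then, once.
Trained networks look in the newest picture that a camera, given by its name, has taken for a name from the list of things; names that differ only in an ending like _2 or _b are one class to them, and where a whole thing is asked for, a point or a joint stands for the part that bears it (a point fixed in the world has none). Each returns a list of dicts, best first, with "conf" (0 to 1); they miss things now and then, are a little off and sometimes report something else, mostly with a low value. They report only what shows in the picture. A call takes as long as a camera call. They do not tell look-alikes from the thing itself.
- nets.spot_in(camera, name): "position" ([x, y, z] in m, in the coordinates of the camera as it stood for that picture, good to about 4 mm: the middle of the surface that is visible of it).
The state is a dict: "time": time; "joints": joint angles; "joint_vel": joint speeds; "tau": joint torques, N m; "eef_pos": TCP position; "orientation": TCP orientation; "wrist_force": force on the tool from outside, world axes, zero at the start; "torque": the same for the moment, N m; "gripper_width": finger opening in m; "finger_force": force on a finger pad.
Only numpy, scipy, OpenCV 4.12 (cv2) and the standard library are available. Lean on these libraries where they do the work, as an engineer would, in place of code of your own. Each camera call takes 0.05 s, during which the arm holds its last target. There are 200 camera calls.

## Task

Put the kit box that lies on the feed rail into the grey tray and bring the blue hook carriage fully home at its loading station (yellow end). With the carriage standing there, move every hanging cassette from the grey racks straight from hook to hook, kept level and never set down: green-tagged ones onto the carriage, red-tagged ones onto the red rack, one to a twin hook. Then push the loaded carriage fully home to the dock (blue end), leaving everything else on the bench where it is.

Things in the scene. Friction and masses are not known exactly. Their poses are not given: they have to be found in the camera images.
- green1_bar (a point): Cassette tagged green (passed), 0.18-0.35 kg, z up when hung. This point: middle of its crossbar, a 10 mm rod 90 mm long along y. green grip tab on mid-bar 12 (x) by 24 (y) mm, top 41 mm above it. Case 50 (x) by 90 (y) mm, from 50 to 125 mm below it, on straps at y = +-43 mm; hooks pass through the window between bar and case.
- green2_bar (a point): Cassette tagged green (passed), 0.18-0.35 kg, z up when hung. This point: middle of its crossbar, a 10 mm rod 90 mm long along y. green grip tab on mid-bar 12 (x) by 24 (y) mm, top 41 mm above it. Case 50 (x) by 90 (y) mm, from 50 to 125 mm below it, on straps at y = +-43 mm; hooks pass through the window between bar and case. May be absent.
- red1_bar (a point): Cassette tagged red (rejected), 0.18-0.35 kg, z up when hung. This point: middle of its crossbar, a 10 mm rod 90 mm long along y. red grip tab on mid-bar 12 (x) by 24 (y) mm, top 41 mm above it. Case 50 (x) by 90 (y) mm, from 50 to 125 mm below it, on straps at y = +-43 mm; hooks pass through the window between bar and case. May be absent.
- red2_bar (a point): Cassette tagged red (rejected), 0.18-0.35 kg, z up when hung. This point: middle of its crossbar, a 10 mm rod 90 mm long along y. red grip tab on mid-bar 12 (x) by 24 (y) mm, top 41 mm above it. Case 50 (x) by 90 (y) mm, from 50 to 125 mm below it, on straps at y = +-43 mm; hooks pass through the window between bar and case. May be absent.
- rackA: Grey hook rack; green1 and red1 hang here at the start, in either order. Fixed. Origin on the bench below the middle of its two twin hooks (at y = +-52.5 mm, z = 220 mm); x to its back, away from the robot; y along it. Hooks open to -x. Base 12 mm thick, x -45..65 mm, 200 mm wide; posts and cross rail 50 mm behind the seats, rail top 212 mm high.
- rackB: Grey hook rack; green2 and red2 hang here at the start, in either order. Fixed. Origin on the bench below the middle of its two twin hooks (at y = +-52.5 mm, z = 220 mm); x to its back, away from the robot; y along it. Hooks open to -x. Base 12 mm thick, x -45..65 mm, 200 mm wide; posts and cross rail 50 mm behind the seats, rail top 212 mm high.
- reject: Red hook rack for rejected cassettes, empty at the start. Fixed. Origin on the bench below the middle of its two twin hooks (at y = +-52.5 mm, z = 220 mm); x to its back, away from the robot; y along it. Hooks open to -x. Base 12 mm thick, x -45..65 mm, 200 mm wide; posts and cross rail 50 mm behind the seats, rail top 212 mm high.
- reject_h1 (a point): Twin hook of the red rack (y = +52.5 mm): the seat, where a hung crossbar's middle lies (up to 12 mm sideways play). Two 8 mm J rods 25 mm either side in y; mouth to the rack's -x, tips 22 mm out and 12 mm above this point, so a bar passes in or out raised 17 to 37 mm (higher, the case meets the hooks). Axes as the rack.
- reject_h2 (a point): Twin hook of the red rack at y = -52.5 mm, the same as reject_h1.
- carriage_h1 (a point): Twin hook of the blue carriage, 52.5 mm from its middle towards the handle; the seat of a hung crossbar, 220 mm above the bench. Same shape as reject_h1 but the mouth and tips face +x, away from the robot; posts and cross rail stand 50 mm to -x, nearer the robot. Axes as the carriage: x away from the robot, y along the rail to the handle end.
- carriage_h2 (a point): The carriage's other twin hook, 52.5 mm from its middle towards the dock end; the same as carriage_h1.
- carriage_handle (a point): Upright handle of the carriage, black grip 16 (x) by 26 (y) mm. This point: centre of the grip's top, 244 mm above the bench; the grip reaches 66 mm down from it. It stands 140 mm along y from the carriage's middle, in line with the hook seats. Axes as the carriage.
- carriage (a joint): Travel of the blue carriage on its rail, m: 0 = against the stop at the loading station (yellow end, robot's left, +y), 0.20 = against the stop at the dock (blue end, robot's right); it moves to the carriage's -y as this grows. About 4 N of friction, stays where left. Base 66 by 255 mm; its dock-side end lies 100 mm from its middle.
- kitbox_center (a point): Centre of the small blue and white kit box with a yellow label on top, 60 (x) by 80 (y) by 50 (z) mm, 0.12 kg, loose, at first lying on the 10 mm high rail at the dock, where it blocks the carriage.
- tray: Grey open tray fixed on the bench to the robot's right, 150 (x) by 160 (y) by 35 (z) mm outside, walls and floor 5 mm; origin at the centre of its underside.
- stockbox: Bystander: blue and white stock box, 100 x 120 x 70 mm, origin at the centre of its underside. Leave alone.
- bottle: Bystander: white bottle with a blue cap, 60 mm across and 150 mm high, origin at the centre of its underside. Leave alone.
- driver: Bystander: screwdriver about 200 mm long lying on the bench. Leave alone.
Mind the look-alikes: they are no part of the job. Leave any orange look-alike of the part that bears red2_bar alone.

How it is judged:
By the outcome, as a careful person would: the job done as asked, in the order asked, and still so for the second after the job is handed in, with the robot touching nothing.
Of green2, red1, red2 only 1 to 3 are there at a start; the rules pass over those that are not, and their reading is None.
At some moment in a run one of kitbox may be knocked a few centimetres aside while the robot is not near it.
It also fails if it takes over 210 s, if anything falls off the work surface, if the arm or the gripper's body presses on something with over 40 N, if the wrist force passes 120 N, or if a joint passes its speed limit or range.

## Working session

There is one attempt and no reset: what is moved stays moved. The work goes in short steps, Python scripts to look and compute and a shell command to move; the robot and the scene stay as the last step left them, time stands still between calls to the robot, and variables do not carry over. Pictures are saved under pics/ and viewed, at most 14 in all, crops included, and the job is handed in when it is done.

```bash
ls; mkdir -p pics
cat > h.py <<'E'
from station import env, eyes, close_job, nets
import numpy as np, cv2
from scipy.spatial.transform import Rotation as R
def grab(n,f=None):
    g=eyes.grab_frame(n)
    if f: cv2.imwrite('pics/'+f,g['image'][:,:,::-1])
    return g
def w(g,p): return R.from_quat(g['orientation']).apply(p)+np.array(g['eye'])
def cloud(g):
    h,wd=g['z_map'].shape
    u,v=np.meshgrid(np.arange(wd),np.arange(h))
    K=np.array([[g['fx'],0,g['cx']],[0,g['fy'],g['cy']],[0,0,1.]])
    n=cv2.undistortPoints(np.stack([u,v],-1).reshape(-1,1,2).astype(float),K,np.array(g['distortion'])).reshape(h,wd,2)
    z=g['z_map']
    return w(g,np.stack([n[...,0]*z,-n[...,1]*z,-z],-1).reshape(-1,3)).reshape(h,wd,3)
E
python3 - <<'E'
from h import *
for c in ['top','side']:
    g=grab(c,c+'0.png')
    print(c,np.round(g['eye'],3),np.round(R.from_quat(g['orientation']).as_matrix(),2).tolist(),g['fx'])
    for n in ['green1_bar','red1_bar','rackA','reject','carriage_handle','carriage','carriage_h1','kitbox_center','tray','stockbox','bottle']:
        for d in nets.spot_in(c,n)[:5]:
            print(c,n,round(d['conf'],2),np.round(w(g,d['position']),3))
print(env.sense())
E
```

```text
pics
top [0.384 0.016 1.332] [[0.03, 0.99, -0.13], [-1.0, 0.03, -0.0], [0.0, 0.13, 0.99]] 391.45011338710657
top green1_bar 0.96 [ 0.627 -0.17   0.173]
top rackA 0.58 [ 0.637 -0.255  0.01 ]
top reject 0.62 [0.642 0.217 0.009]
top carriage 0.8 [0.443 0.12  0.038]
top carriage_h1 0.94 [0.436 0.119 0.034]
top kitbox_center 0.97 [ 0.434 -0.157  0.057]
top tray 0.63 [ 0.435 -0.161  0.057]
top stockbox 0.57 [0.439 0.427 0.073]
top stockbox 0.29 [0.444 0.122 0.036]
top bottle 0.83 [0.603 0.443 0.097]
top bottle 0.52 [0.435 0.114 0.036]
top bottle 0.48 [0.638 0.219 0.008]
side [-0.267  0.908  1.101] [[-0.73, 0.41, -0.54], [-0.68, -0.45, 0.57], [-0.01, 0.79, 0.61]] 542.1456158354542
side green1_bar 0.74 [ 0.629 -0.164  0.165]
side rackA 0.55 [ 0.651 -0.23   0.01 ]
side reject 0.97 [0.653 0.237 0.012]
side carriage_handle 0.84 [0.425 0.151 0.07 ]
side carriage 0.8 [0.429 0.153 0.068]
side carriage 0.62 [ 0.627 -0.042  0.17 ]
side carriage 0.33 [ 0.528 -0.371  0.007]
side carriage_h1 0.92 [0.43  0.155 0.069]
side tray 0.67 [ 0.524 -0.371  0.004]
side tray 0.17 [ 0.628 -0.041  0.167]
side bottle 0.96 [0.597 0.466 0.081]
{'time': 1.2, 'joints': array([-1.36798071e+00,  5.26837388e-02,  1.61291325e+00,  2.61672268e-05,
        1.47601809e+00, -1.18984303e-01]), 'joint_vel': array([ 0.00021106,  0.00126224, -0.00128098, -0.00055409, -0.00045214,
       -0.00019825]), 'tau': array([ 1.47440449e-03, -3.93682659e+01, -3.70459878e+01,  4.66353390e-05,
        4.72271622e-04,  7.69025633e-06]), 'eef_pos': array([ 0.19767885, -0.59288833,  0.40470574]), 'orientation': array([ 9.87083702e-01,  1.60205385e-01,  1.25436292e-05, -1.17476740e-05]), 'wrist_force': array([-0.19379524,  0.06837052, -0.55964811]), 'torque': array([ 0.0049342 ,  0.0416787 , -0.01162955]), 'finger_force': 0.0, 'gripper_width': 0.08554118782715849}
```

View pics/top0.png

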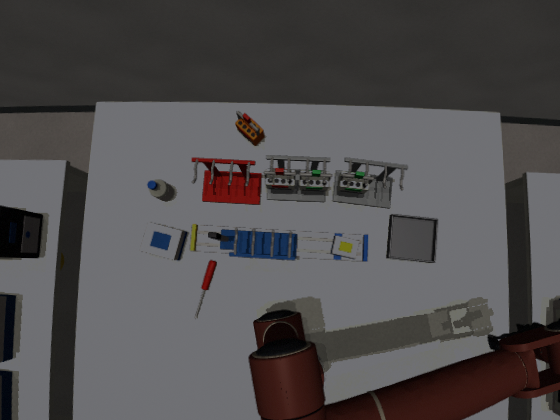

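View pics/side0.png

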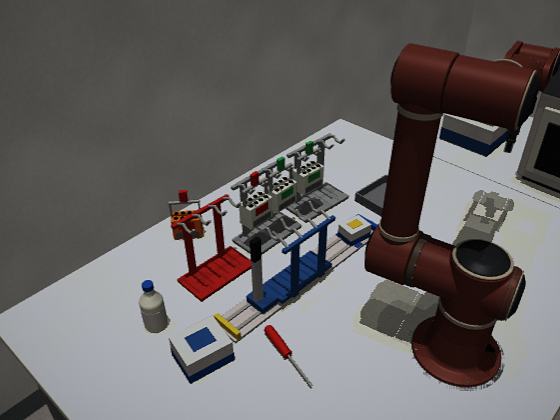

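The top picture shows the red rack at (230,180), a grey rack with a red and a green cassette at (298,180), and a second grey rack with one green cassette at (365,182). The carriage is at (260,243), the kit box at (346,246), the tray at (412,238), and the orange look-alike stands behind the red rack at (250,127).

```bash
cat > m.py <<'E'
from h import *
def rect(P):
    r=cv2.minAreaRect(P[:,:2].astype(np.float32)); return [np.round(a,3) for a in r]
for c in ['top','side']:
    g=grab(c); X=cloud(g); hsv=cv2.cvtColor(g['image'],cv2.COLOR_RGB2HSV); H,S,V=[hsv[...,i].astype(int) for i in range(3)]
    x,y,z=X[...,0],X[...,1],X[...,2]; ok=(g['z_map']>0)&(x>0.3)&(x<0.75)&(np.abs(y)<.55)
    red=((H<6)|(H>174))&(S>150)&(V>50); green=(H>45)&(H<85)&(S>120)&(V>40); blue=(H>95)&(H<125)&(S>120)&(V>30); yel=(H>20)&(H<35)&(S>150)
    for n,m in [('redtab',red&(z>.225)&(y<.11)),('greentab',green&(z>.225))]:
        m=m&ok; k,l,st,_=cv2.connectedComponentsWithStats(m.astype(np.uint8))
        for i in range(1,k):
            if st[i,4]>3:
                P=X[l==i]; print(c,n,st[i,4],np.round(P.mean(0),4),np.round(P.min(0),3),np.round(P.max(0),3))
    for n,m in [('redbase',red&(z<.03)&(z>.004)&(y>.1)),('redtop',red&(z>.19)&(y>.11)&(x<.75)),('bluebase',blue&(z<.07)&(z>.005)&(y<.25)&(y>-.05)),('bluetop',blue&(z>.19)&(y<.3)),('handle',(V<60)&(z>.15)&(x<.5)&(x>.35)&(y>.05)&(y<.3)),('blueend',blue&(z<.06)&(y<-.15)&(x<.55)),('yelend',yel&(z<.07)&(y>.1)),('kit',(z>.05)&(z<.075)&(x<.5)&(y<-.09)&(y>-.24))]:
        P=X[m&ok]
        if len(P)>3: print(c,n,len(P),rect(P),np.round(np.median(P,0),4),'zmax',P[:,2].max().round(3))
    m=ok&(z>.19)&(z<.27)&(y<.1)&(x>.5)
    P=X[m&(S<60)]; print('greytop',len(P),rect(P[P[:,1]<-.13]),rect(P[P[:,1]>-.13]))
    np.savez(c+'.npz',X=X,img=g['image'])
E
python3 m.py
```

```text
top redtab 32 [0.6397 0.0515 0.2586] [0.635 0.041 0.255] [0.645 0.063 0.263]
top greentab 34 [ 0.6367 -0.0525  0.2577] [ 0.632 -0.063  0.242] [ 0.641 -0.041  0.263]
top greentab 30 [ 0.6347 -0.175   0.2589] [ 0.63  -0.185  0.254] [ 0.639 -0.165  0.265]
top redbase 1658 [array([0.494, 0.227]), array([0.197, 0.39 ]), np.float64(88.272)] [0.621  0.2326 0.0111] zmax 0.029
top redtop 205 [array([0.639, 0.222]), array([0.186, 0.081]), np.float64(88.483)] [0.6737 0.2169 0.2104] zmax 0.228
top bluebase 1307 [array([0.445, 0.122]), array([0.253, 0.074]), np.float64(87.841)] [0.4444 0.1161 0.0346] zmax 0.055
top bluetop 240 [array([0.429, 0.094]), array([0.189, 0.071]), np.float64(88.109)] [0.399  0.0921 0.2107] zmax 0.225
top handle 130 [array([0.437, 0.157]), array([0.182, 0.063]), np.float64(88.193)] [0.4519 0.222  0.2249] zmax 0.247
top blueend 110 [array([ 0.438, -0.197]), array([0.091, 0.084]), np.float64(88.283)] [ 0.4367 -0.2344  0.0283] zmax 0.035
top yelend 107 [array([0.458, 0.342]), array([0.012, 0.085]), np.float64(87.468)] [0.4597 0.3396 0.0275] zmax 0.034
top kit 445 [array([ 0.
[... 985 characters left out ...]
rray([0.191, 0.015]), np.float64(88.969)] [0.3972 0.1077 0.2092] zmax 0.216
side handle 628 [array([0.434, 0.151]), array([0.203, 0.083]), np.float64(88.308)] [0.4462 0.2275 0.2006] zmax 0.247
side blueend 97 [array([ 0.432, -0.223]), array([0.055, 0.144]), np.float64(37.206)] [ 0.41   -0.2237  0.0233] zmax 0.034
side yelend 235 [array([0.455, 0.342]), array([0.027, 0.092]), np.float64(85.97)] [0.4495 0.3492 0.0273] zmax 0.035
side kit 390 [array([ 0.437, -0.158]), array([0.087, 0.067]), np.float64(74.945)] [ 0.4353 -0.157   0.058 ] zmax 0.067
greytop 1040 [array([ 0.646, -0.225]), array([0.194, 0.09 ]), np.float64(84.473)] [array([ 0.655, -0.015]), array([0.23 , 0.087]), np.float64(89.904)]
```

```bash
python3 - <<'E'
import numpy as np,cv2
d=np.load('top.npz');X=d['X']
m=(X[...,2]>.025)&(X[...,2]<.05)&(X[...,1]<-.27)&(X[...,0]>.33)&(X[...,0]<.6)&(X[...,1]>-.5)
P=X[m];print(len(P),cv2.minAreaRect(P[:,:2].astype(np.float32)),np.median(P,0))
E
python3 -m inch '[[0.24,0.43,0.3,0,0,0.13],[0.48,0.86,0.3,0,0,0.26],[0.48,0.86,0.3,0,0,0.26]]' 0
for i in 1 2 3; do python3 -m inch '[[0.24,0.43,0,0,0,0.13],[0.48,0.86,0,0,0,0.26],[0.48,0.86,0,0,0,0.26]]'; done
python3 -m inch '[[0.23,0.43,0,0,0,0.14],[0.46,0.87,0,0,0,0.28],[0.46,0.87,0,0,0,0.28],[0.46,0.87,0,0,0,0.28]]'
```

```text
330 ((0.4718714654445648, -0.39676475524902344), (0.16016624867916107, 0.15070925652980804), 85.17381286621094) [ 0.47144441 -0.40153679  0.03258407]
time: 1.68
eef_pos: [0.2469, -0.505, 0.4354]
orientation: [0.965, 0.261, 0.0, 0.001]
wrist_force: [-0.8, -1.1, -0.2]
gripper_width: 0.0853
finger_force: 0.0
time: 2.05
eef_pos: [0.2945, -0.4196, 0.4347]
orientation: [0.934, 0.358, 0.0, 0.0]
wrist_force: [-0.0, -0.2, -0.7]
gripper_width: 0.0852
finger_force: 0.0
time: 2.42
eef_pos: [0.3424, -0.3341, 0.4348]
orientation: [0.892, 0.451, -0.0, 0.0]
wrist_force: [-0.7, -0.5, 0.6]
gripper_width: 0.0852
finger_force: 0.0
time: 2.8
eef_pos: [0.3904, -0.2485, 0.4348]
orientation: [0.842, 0.54, -0.0, 0.0]
wrist_force: [-0.9, -0.4, -1.2]
gripper_width: 0.0854
finger_force: 0.0
time: 3.3
eef_pos: [0.4355, -0.1635, 0.4346]
orientation: [0.779, 0.627, -0.001, 0.0]
wrist_force: [0.0, -0.7, 0.0]
gripper_width: 0.0853
finger_force: 0.0
```

Run:
```python
from h import *
g=grab('wrist','w1.png');X=cloud(g);z=X[...,2]
print(g['eye'])
m=(z>.05)&(z<.075)&(X[...,1]<-.09)&(X[...,1]>-.26)&(X[...,0]<.52)&(X[...,0]>.35)
P=X[m];print(len(P),cv2.minAreaRect(P[:,:2].astype(np.float32)),np.median(P,0))
s=env.sense();print(s['eef_pos'],R.from_quat(s['orientation']).as_matrix()[:,1])
```

```text
[ 0.4536539  -0.08126695  0.40370693]
3798 ((0.438091903924942, -0.1635088175535202), (0.07960819453001022, 0.05997500568628311), 78.3724594116211) [ 0.43852594 -0.16066533  0.060183  ]
[ 0.43537056 -0.1636123   0.43460271] [ 9.76819310e-01 -2.14065070e-01 -4.25886942e-04]
```

View pics/w1.png

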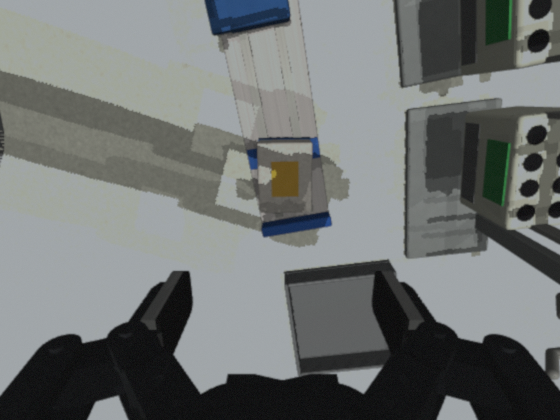

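The wrist picture shows the kit box at (287,175) on the rail between blue parts, and the tray at (340,315). My position for the box holds to 3 mm.

```bash
python3 -m inch '[[0.03,0,-0.5,0,0,0],[0.03,0,-1,0,0,0]]' 0
python3 -m inch '[[0,0,-0.5,0,0,0],[0,0,-0.9,0,0,0]]'
python3 -m inch '[[0,0,-0.3,0,0,0],[0,0,-0.5,0,0,0],[0,0,-0.5,0,0,0]]'
python3 -m inch '[[0,0,0,0,0,0],[0,0,0,0,0,0],[0,0,0,0,0,0],[0,0,0,0,0,0],[0,0,0,0,0,0],[0,0,0,0,0,0]]' 1
python3 -m inch '[[0,0,0.1,0,0,0],[0,0,0.5,0,0,0],[0,0,1,0,0,0],[0,0,1,0,0,0]]'
```

```text
time: 3.6
eef_pos: [0.4384, -0.1638, 0.3344]
orientation: [0.779, 0.627, 0.0, 0.001]
wrist_force: [1.0, 0.3, 0.5]
gripper_width: 0.0854
finger_force: 0.0
time: 3.85
eef_pos: [0.4376, -0.1634, 0.2426]
orientation: [0.779, 0.627, -0.001, -0.001]
wrist_force: [-0.9, -0.5, -1.0]
gripper_width: 0.0853
finger_force: 0.0
time: 4.22
eef_pos: [0.4374, -0.1629, 0.1929]
orientation: [0.779, 0.627, -0.001, -0.002]
wrist_force: [-0.0, 0.4, 0.6]
gripper_width: 0.0855
finger_force: 0.0
time: 4.97
eef_pos: [0.4395, -0.1625, 0.1964]
orientation: [0.778, 0.628, 0.0, 0.002]
wrist_force: [-0.2, -2.3, 6.3]
gripper_width: 0.0593
finger_force: 66.1
time: 5.48
eef_pos: [0.4399, -0.1624, 0.2997]
orientation: [0.778, 0.628, 0.002, 0.004]
wrist_force: [1.4, -0.2, -1.4]
gripper_width: 0.0591
finger_force: 65.8
```

```bash
python3 -m inch '[[0.06,-0.4,0,0,0,0.1],[0.12,-0.8,0,0,0,0.16],[0.12,-0.8,0,0,0,0.16]]'
python3 -m inch '[[0.06,-0.4,0,0,0,0],[0.12,-0.8,0,0,0,0],[0.12,-0.8,0,0,0,0]]'
python3 -m inch '[[0.05,-0.4,0,0,0,0],[0.1,-0.74,0,0,0,0],[0.1,-0.74,0,0,0,0]]'
python3 -m inch '[[0,0,-0.4,0,0,0],[0,0,-0.8,0,0,0],[0,0,-0.98,0,0,0],[0,0,-1,0,0,0],[0,0,-1,0,0,0]]'
python3 -m inch '[[0,0,-0.02,0,0,0],[0,0,-0.02,0,0,0]]'
python3 -m inch '[[0,0,0,0,0,0],[0,0,0,0,0,0],[0,0,0,0,0,0]]' 0.15
python3 -m inch '[[0,0,0.4,0,0,0],[0,0,1,0,0,0],[0,0,1,0,0,0]]'
```

```text
time: 5.85
eef_pos: [0.4504, -0.2434, 0.2936]
orientation: [0.738, 0.675, -0.0, -0.001]
wrist_force: [-1.0, 0.8, -0.4]
gripper_width: 0.0594
finger_force: 65.6
time: 6.22
eef_pos: [0.4624, -0.3228, 0.2936]
orientation: [0.738, 0.675, -0.0, -0.001]
wrist_force: [-0.3, 0.1, -1.3]
gripper_width: 0.0592
finger_force: 65.7
time: 6.6
eef_pos: [0.4726, -0.396, 0.2939]
orientation: [0.737, 0.675, 0.0, -0.001]
wrist_force: [0.1, 0.7, -1.8]
gripper_width: 0.0594
finger_force: 65.7
time: 7.22
eef_pos: [0.4732, -0.3959, 0.1961]
orientation: [0.737, 0.676, 0.0, 0.001]
wrist_force: [0.3, -0.5, -0.3]
gripper_width: 0.0596
finger_force: 65.6
time: 7.48
eef_pos: [0.4729, -0.3961, 0.1936]
orientation: [0.737, 0.676, 0.0, 0.001]
wrist_force: [-0.1, 0.7, -0.8]
gripper_width: 0.0593
finger_force: 65.5
time: 7.85
eef_pos: [0.4727, -0.396, 0.1929]
orientation: [0.737, 0.676, 0.0, 0.0]
wrist_force: [-1.1, -0.0, 0.1]
gripper_width: 0.073
finger_force: 0.0
time: 8.22
eef_pos: [0.4742, -0.3975, 0.2999]
orientation: [0.737, 0.676, 0.0, 0.006]
wrist_force: [0.8, -0.8, -0.5]
gripper_width: 0.0723
finger_force: 0.0
```

```bash
python3 -m inch '[[0,0,0.5,0,0,0],[0,0,1,0,0,0.06]]' 0.3
python3 -m inch '[[-0.02,0.45,0.5,0,0,0],[-0.03,0.9,0.5,0,0,0]]'
for i in 1 2 3 4 5; do python3 -m inch '[[-0.02,0.45,0,0,0,0],[-0.03,0.9,0,0,0,0]]' >/dev/null; done
python3 -m inch '[[0,0.45,0,0,0,0],[0,0.6,0,0,0,0],[0,0.6,0,0,0,0]]'
python3 - <<'E'
from h import *
g=grab('wrist','w2.png');X=cloud(g);z=X[...,2]
V=g['image'].max(-1)
m=(z>.235)&(z<.252)&(X[...,1]<.3)&(X[...,1]>.15)&(X[...,0]<.52)&(X[...,0]>.4)
P=X[m];print(len(P),P[:,:2].min(0),P[:,:2].max(0),np.median(P,0))
m=(z>.2)&(z<.216)&(X[...,0]<.42)&(X[...,0]>.35)
P=X[m];print(len(P),cv2.minAreaRect(P[:,:2].astype(np.float32)))
s=env.sense();print(s['eef_pos'],R.from_quat(s['orientation']).as_matrix()[:,1])
g=grab('side');X=cloud(g);m=(X[...,2]>.04)&(X[...,2]<.08)&(abs(X[...,0]-.47)<.08)&(abs(X[...,1]+.4)<.1);P=X[m];print('kit',len(P),P.mean(0))
E
```

```text
time: 8.48
eef_pos: [0.4724, -0.3956, 0.3921]
orientation: [0.72, 0.693, 0.0, -0.002]
wrist_force: [0.4, -0.8, 0.8]
gripper_width: 0.0597
finger_force: 0.0
time: 8.72
eef_pos: [0.4699, -0.3058, 0.4474]
orientation: [0.721, 0.692, 0.0, 0.004]
wrist_force: [0.9, 0.8, 0.0]
gripper_width: 0.0598
finger_force: 0.0
time: 10.35
eef_pos: [0.4546, 0.2044, 0.4419]
orientation: [0.72, 0.694, -0.001, -0.0]
wrist_force: [1.1, -0.1, 0.1]
gripper_width: 0.0601
finger_force: 0.0
1284 [0.44620699 0.2230038 ] [0.46240966 0.24828215] [0.45443697 0.2369194  0.24366218]
1478 ((0.40709102153778076, 0.13054519891738892), (0.123265840113163, 0.024978185072541237), 88.09446716308594)
[0.45472984 0.20370641 0.44213919] [ 9.99223074e-01 -3.94034090e-02 -7.86905770e-04]
kit 336 [ 0.47031696 -0.38834839  0.05103915]
```

View pics/w2.png

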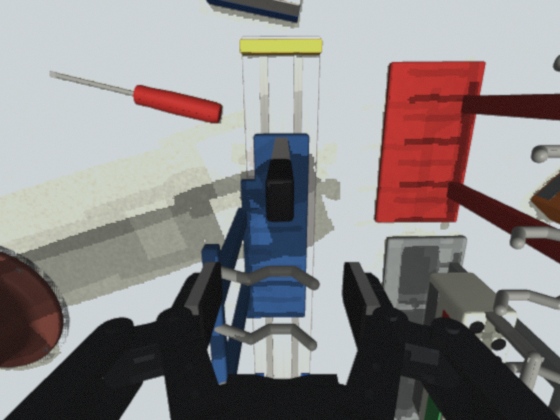

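The handle's grip is at (280,195), with free rail up to the yellow stop at (281,46). The kit box is in the tray.

```bash
python3 -m inch '[[0,0.32,0,0,0,0],[0,0.32,0,0,0,0]]'
python3 -m inch '[[0,0,-0.4,0,0,0],[0,0,-0.62,0,0,0],[0,0,-0.62,0,0,0]]'
python3 -m inch '[[0,0,0,0,0,0],[0,0,0,0,0,0],[0,0,0,0,0,0],[0,0,0,0,0,0],[0,0,0,0,0,0]]' 1
python3 -m inch '[[0.01,0.15,0,0,0,0],[0.01,0.3,0,0,0,0],[0.02,0.5,0,0,0,0],[0.02,0.6,0,0,0,0],[0.02,0.6,0,0,0,0]]'
python3 -m inch '[[0,0.1,0,0,0,0],[0,0.1,0,0,0,0]]'
```

```text
time: 10.7
eef_pos: [0.4549, 0.2358, 0.4427]
orientation: [0.721, 0.693, -0.0, 0.0]
wrist_force: [-0.7, -0.4, 0.5]
gripper_width: 0.0599
finger_force: 0.0
time: 11.08
eef_pos: [0.4543, 0.2346, 0.3784]
orientation: [0.722, 0.692, -0.002, -0.001]
wrist_force: [-0.7, 0.9, 0.8]
gripper_width: 0.0598
finger_force: 0.0
time: 11.7
eef_pos: [0.4544, 0.2362, 0.3825]
orientation: [0.721, 0.693, -0.0, -0.0]
wrist_force: [-5.7, -1.4, 5.8]
gripper_width: 0.0152
finger_force: 61.4
time: 12.32
eef_pos: [0.4564, 0.2971, 0.3825]
orientation: [0.72, 0.694, 0.001, -0.001]
wrist_force: [-4.2, 4.2, 5.6]
gripper_width: 0.0156
finger_force: 61.4
time: 12.58
eef_pos: [0.4569, 0.3016, 0.3823]
orientation: [0.721, 0.693, -0.008, 0.007]
wrist_force: [-10.1, -31.3, 14.8]
gripper_width: 0.0154
finger_force: 62.4
```

```bash
python3 -m inch '[[0,-0.05,0,0,0,0],[0,-0.05,0,0,0,0]]'
python3 -m inch '[[0,0,0,0,0,0],[0,0,0,0,0,0],[0,0,0,0,0,0]]' 0.4
python3 -m inch '[[0,0,0.5,0,0,0],[0,0,0.8,0,0,0],[0.3,-0.4,0.8,0,0,0],[0.5,-0.8,0.8,0,0,0]]'
python3 -m inch '[[0.3,-0.4,0,0,0,0],[0.5,-0.8,0,0,0,0],[0.5,-0.8,0,0,0,0]]'
cat > v.py <<'E'
from h import *
import sys
g=grab('wrist',sys.argv[1]);X=cloud(g);np.savez(sys.argv[1][:-4]+'.npz',X=X,img=g['image'])
x,y,z=X[...,0],X[...,1],X[...,2]
hsv=cv2.cvtColor(g['image'],cv2.COLOR_RGB2HSV); H,S,V=[hsv[...,i].astype(int) for i in range(3)]
red=((H<6)|(H>174))&(S>150)&(V>40); green=(H>45)&(H<85)&(S>120)&(V>40); blue=(H>95)&(H<125)&(S>120)&(V>30)
ok=(g['z_map']>0)&(x>.35)&(x<.72)
for n,m in [('red>.25',red&(z>.25)&(z<.3)),('green>.25',green&(z>.25)&(z<.3)),('grey hooks',(S<70)&(z>.217)&(z<.243)),('redrail',red&(z>.2)&(z<.218)&(y>.1)),('redbase',red&(z>.006)&(z<.02)&(y>.1)),('bluerail',blue&(z>.203)&(z<.218)),('handle',(V<60)&(z>.238)&(z<.25)&(x<.48)&(y>.15))]:
    k,l,st,_=cv2.connectedComponentsWithStats((m&ok).astype(np.uint8))
    for i in range(1,k):
        if st[i,4]>25:
            P=X[l==i]; r=cv2.minAreaRect(P[:,:2].astype(np.float32))
            print(n,st[i,4],np.round(r[0],4),np.round(r[1],3),round(r[2],1),'z',P[:,2].min().round(3),P[:,2].max().round(3))
s=env.sense();print(s['eef_pos'],R.from_quat(s['orientation']).as_matrix()[:,1].round(3))
E
python3 v.py w3.png
```

```text
time: 12.82
eef_pos: [0.4566, 0.2993, 0.3824]
orientation: [0.721, 0.693, -0.003, 0.002]
wrist_force: [-6.3, -9.2, 8.8]
gripper_width: 0.0155
finger_force: 61.7
time: 13.2
eef_pos: [0.4567, 0.3012, 0.3807]
orientation: [0.721, 0.693, 0.0, -0.0]
wrist_force: [1.1, -0.7, 0.8]
gripper_width: 0.0513
finger_force: 0.0
time: 13.7
eef_pos: [0.5073, 0.2206, 0.4614]
orientation: [0.72, 0.694, 0.001, 0.0]
wrist_force: [0.2, 0.7, -1.2]
gripper_width: 0.0512
finger_force: 0.0
time: 14.08
eef_pos: [0.5578, 0.1389, 0.4603]
orientation: [0.722, 0.692, -0.0, -0.0]
wrist_force: [-0.8, 0.9, 0.8]
gripper_width: 0.0519
finger_force: 0.0
grey hooks 319 [0.6095 0.2517] [0.008 0.018] 88.9 z 0.217 0.233
grey hooks 696 [0.6516 0.2503] [0.008 0.033] 87.5 z 0.217 0.227
grey hooks 253 [0.4717 0.2333] [0.008 0.017] 86.7 z 0.217 0.234
grey hooks 616 [0.4289 0.2345] [0.008 0.032] 87.6 z 0.217 0.228
grey hooks 237 [0.6079 0.1975] [0.017 0.007] 1.6 z 0.217 0.233
grey hooks 531 [0.6502 0.1956] [0.008 0.032] 87.4 z 0.217 0.227
grey hooks 484 [0.4271 0.185 ] [0.008 0.031] 86.6 z 0.217 0.227
grey hooks 219 [0.4701 0.183
[... 277 characters left out ...]
z 0.217 0.234
grey hooks 618 [0.6399 0.0831] [0.036 0.012] 85.6 z 0.217 0.226
grey hooks 42 [0.6292 0.0799] [0.004 0.007] 26.0 z 0.217 0.223
grey hooks 377 [0.6659 0.0782] [0.008 0.032] 89.9 z 0.217 0.227
grey hooks 376 [0.4242 0.0805] [0.007 0.032] 86.7 z 0.217 0.226
grey hooks 202 [0.4666 0.0796] [0.007 0.016] 86.8 z 0.217 0.233
grey hooks 243 [ 0.6596 -0.0262] [0.021 0.008] 1.9 z 0.217 0.227
redrail 4439 [0.6745 0.203 ] [0.147 0.013] 88.4 z 0.2 0.214
redbase 13187 [0.6355 0.2237] [0.197 0.108] 87.9 z 0.009 0.02
redbase 104 [0.3789 0.2756] [0.023 0.01 ] 78.8 z 0.007 0.02
bluerail 4685 [0.403  0.1588] [0.187 0.012] 88.2 z 0.203 0.215
[0.55717658 0.140204   0.46036904] [ 0.999 -0.042 -0.001]
```

View pics/w3.png

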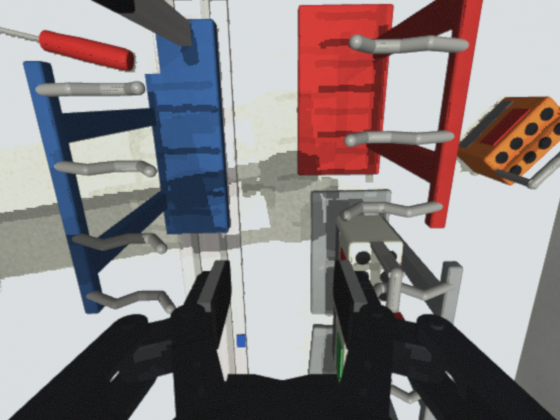

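The view shows the carriage hooks at left (rods at rows 88–300), the red rack's hooks at right (rows 43–208), and the orange look-alike at (520,140) well behind the red rack. Next I'll look at the cassettes from the right.

```bash
for i in 1 2 3 4; do python3 -m inch '[[0,-0.5,0,0,0,0],[0.05,-0.97,0,0,0,0]]' >/dev/null; done
python3 -m inch '[[0,0,0,0,0,0],[0,0,0,0,0,0]]'
python3 v.py w4.png
```

```text
time: 15.38
eef_pos: [0.5769, -0.2457, 0.4605]
orientation: [0.721, 0.693, 0.0, -0.0]
wrist_force: [0.2, 1.1, 0.6]
gripper_width: 0.0512
finger_force: 0.0
green>.25 1215 [ 0.6363 -0.175 ] [0.023 0.013] 83.3 z 0.25 0.263
grey hooks 1142 [ 0.6383 -0.154 ] [0.052 0.012] 84.5 z 0.217 0.243
grey hooks 321 [ 0.6218 -0.149 ] [0.008 0.018] 86.7 z 0.217 0.234
grey hooks 619 [ 0.6637 -0.153 ] [0.008 0.032] 84.6 z 0.217 0.227
grey hooks 811 [ 0.6331 -0.2019] [0.041 0.012] 85.9 z 0.218 0.242
grey hooks 254 [ 0.6167 -0.1983] [0.008 0.017] 83.8 z 0.217 0.233
grey hooks 483 [ 0.6587 -0.2025] [0.008 0.03 ] 84.6 z 0.217 0.227
grey hooks 235 [ 0.6113 -0.2526] [0.008 0.017] 88.8 z 0.217 0.233
grey hooks 417 [ 0.6538 -0.2569] [0.008 0.032] 83.8 z 0.217 0.227
grey hooks 221 [ 0.606  -0.3018] [0.008 0.016] 85.1 z 0.217 0.233
grey hooks 167 [ 0.6551 -0.3073] [0.007 0.018] 82.2 z 0.217 0.226
[ 0.57694266 -0.24531954  0.46068244] [ 0.999 -0.038  0.   ]
```

View pics/w4.png

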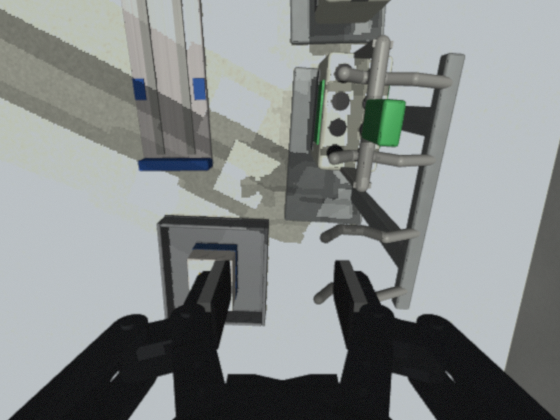

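The green tab is at (384,122), on the second grey rack's left hook. The kit box is in the tray at (213,275).

```bash
python3 -m inch '[[0.3,0.4,0,0,0,-0.04],[0.59,0.705,0,0,0,-0.08],[0.59,0.705,0,0,0,-0.08]]'
python3 -m inch '[[0,0,-0.4,0,0,0],[0,0,-0.565,0,0,0],[0,0,-0.565,0,0,0]]'
python3 -m inch '[[0,0,0,0,0,0],[0,0,0,0,0,0],[0,0,0,0,0,0],[0,0,0,0,0,0],[0,0,0,0,0,0],[0,0,0,0,0,0]]' 1
python3 -m inch '[[0,0,0.1,0,0,0],[0,0,0.2,0,0,0],[0,0,0.27,0,0,0],[0,0,0.27,0,0,0]]'
```

```text
time: 15.8
eef_pos: [0.6369, -0.1725, 0.4607]
orientation: [0.74, 0.672, 0.0, -0.0]
wrist_force: [-1.3, 0.2, -0.6]
gripper_width: 0.0516
finger_force: 0.0
time: 16.18
eef_pos: [0.635, -0.1761, 0.4022]
orientation: [0.742, 0.67, -0.001, -0.002]
wrist_force: [0.1, 0.1, -0.2]
gripper_width: 0.0514
finger_force: 0.0
time: 16.92
eef_pos: [0.6359, -0.1766, 0.4061]
orientation: [0.742, 0.67, 0.001, 0.001]
wrist_force: [0.5, -0.8, 5.9]
gripper_width: 0.0113
finger_force: 60.1
time: 17.42
eef_pos: [0.6358, -0.1764, 0.432]
orientation: [0.742, 0.67, 0.0, 0.001]
wrist_force: [0.1, 0.5, -3.1]
gripper_width: 0.0113
finger_force: 59.1
```

```bash
python3 -m inch '[[-0.15,0.015,0,0,0,0],[-0.35,0.035,0,0,0,0],[-0.6,0.06,0,0,0,0],[-0.8,0.08,0,0,0,0],[-0.9,0.085,0,0,0,0],[-0.9,0.085,0,0,0,0]]'
python3 -m inch '[[0,0.2,0,0,0,0.04],[0,0.5,0,0,0,0.08],[0,0.9,0,0,0,0.08]]'
python3 -m inch '[[0,0.4,0,0,0,0],[0,0.8,0,0,0,0],[0,0.95,0,0,0,0]]'
python3 -m inch '[[0,0.4,0,0,0,0],[0,0.75,0,0,0,0],[0,0.9,0,0,0,0],[0,0.9,0,0,0,0],[0,0.9,0,0,0,0]]'
python3 v.py w5.png | grep -v red
```

```text
time: 18.18
eef_pos: [0.545, -0.1678, 0.4311]
orientation: [0.742, 0.67, 0.0, 0.0]
wrist_force: [-0.2, -0.0, -2.7]
gripper_width: 0.0112
finger_force: 59.1
time: 18.55
eef_pos: [0.546, -0.0764, 0.4311]
orientation: [0.721, 0.693, 0.0, -0.0]
wrist_force: [1.4, -0.2, -3.0]
gripper_width: 0.0111
finger_force: 59.1
time: 18.92
eef_pos: [0.5457, 0.02, 0.4312]
orientation: [0.72, 0.694, 0.0, -0.0]
wrist_force: [-0.3, 0.3, -3.3]
gripper_width: 0.011
finger_force: 59.1
time: 19.55
eef_pos: [0.5458, 0.1064, 0.4311]
orientation: [0.721, 0.693, -0.0, 0.0]
wrist_force: [-0.4, -0.7, -3.1]
gripper_width: 0.011
finger_force: 59.2
green>.25 2028 [0.5464 0.1089] [0.023 0.012] 88.3 z 0.25 0.29
grey hooks 457 [0.4718 0.2321] [0.018 0.007] 7.1 z 0.217 0.233
grey hooks 1029 [0.4288 0.2345] [0.008 0.033] 88.1 z 0.217 0.227
grey hooks 353 [0.6077 0.1968] [0.008 0.017] 87.7 z 0.217 0.234
grey hooks 839 [0.6498 0.1954] [0.008 0.032] 86.8 z 0.217 0.227
grey hooks 758 [0.4276 0.1847] [0.008 0.032] 88.1 z 0.217 0.227
grey hooks 306 [0.4701 0.1835] [0.007 0.017] 87.4 z 0.217 0.233
grey hooks 315 [0.6056 0.1475] 
[... 218 characters left out ...]
0.227
grey hooks 283 [0.4688 0.1299] [0.008 0.016] 71.6 z 0.218 0.233
grey hooks 1090 [0.6408 0.068 ] [0.067 0.013] 89.4 z 0.217 0.234
grey hooks 292 [0.6234 0.0798] [0.018 0.008] 6.2 z 0.217 0.233
grey hooks 526 [0.6656 0.0779] [0.008 0.032] 88.4 z 0.217 0.227
grey hooks 506 [0.4247 0.0806] [0.009 0.032] 84.6 z 0.217 0.227
grey hooks 287 [0.4666 0.08  ] [0.008 0.017] 75.5 z 0.217 0.233
grey hooks 63 [0.6759 0.0289] [0.005 0.011] 58.1 z 0.217 0.222
grey hooks 49 [ 0.616  -0.0255] [0.004 0.006] 57.5 z 0.227 0.233
bluerail 196 [0.4082 0.2421] [0.008 0.006] 18.4 z 0.203 0.213
bluerail 6455 [0.4024 0.1493] [0.168 0.013] 87.8 z 0.203 0.214
[0.54583542 0.10618543 0.43114909] [ 0.999 -0.041 -0.   ]
```

View pics/w5.png

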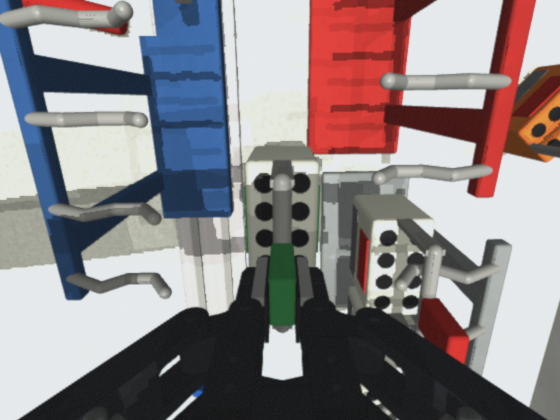

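The held cassette is level at (283,230), and the carriage's dock-side hook rods are at rows 212 and 290. Inserting now.

```bash
python3 -m inch '[[-0.2,-0.02,0,0,0,0],[-0.4,-0.02,0,0,0,0],[-0.6,-0.02,0,0,0,0],[-0.8,-0.02,0,0,0,0],[-0.9,-0.02,0,0,0,0],[-0.95,-0.02,0,0,0,0],[-0.95,-0.02,0,0,0,0]]'
python3 -m inch '[[0,0,-0.1,0,0,0],[0,0,-0.2,0,0,0],[0,0,-0.25,0,0,0],[0,0,-0.25,0,0,0]]'
python3 -m inch '[[0,0,-0.02,0,0,0],[0,0,-0.02,0,0,0]]'
```

```text
time: 20.48
eef_pos: [0.4508, 0.1049, 0.4313]
orientation: [0.721, 0.693, 0.0, 0.0]
wrist_force: [0.3, -0.2, -2.6]
gripper_width: 0.0111
finger_force: 59.2
time: 20.98
eef_pos: [0.4508, 0.1051, 0.4063]
orientation: [0.721, 0.693, 0.0, 0.0]
wrist_force: [-0.8, -0.4, -1.7]
gripper_width: 0.0112
finger_force: 59.5
time: 21.22
eef_pos: [0.4508, 0.1052, 0.406]
orientation: [0.721, 0.693, 0.001, 0.001]
wrist_force: [-2.9, -0.4, 5.9]
gripper_width: 0.011
finger_force: 60.7
```

```bash
python3 -m inch '[[0,0,0,0,0,0],[0,0,0,0,0,0],[0,0,0,0,0,0]]' 0.45
python3 -m inch '[[0,0,0.3,0,0,0],[0,0,0.6,0,0,0],[0.3,-0.3,0.6,0,0,0],[0.5,-0.75,0.6,0,0,0]]'
for i in 1 2; do python3 -m inch '[[0.25,-0.4,0,0,0,0],[0.5,-0.75,0,0,0,0],[0.5,-0.75,0,0,0,0]]'; done
python3 v.py w6.png | grep -v hooks
python3 - <<'E'
from h import *
g=grab('top');X=cloud(g);hsv=cv2.cvtColor(g['image'],cv2.COLOR_RGB2HSV)
m=(hsv[...,0]>45)&(hsv[...,0]<85)&(hsv[...,1]>120)&(X[...,2]>.22);P=X[m&(X[...,0]<.55)];print(len(P),P.mean(0),P.max(0))
E
```

```text
time: 21.6
eef_pos: [0.4507, 0.1051, 0.4039]
orientation: [0.721, 0.693, -0.0, -0.0]
wrist_force: [-0.2, -0.5, -0.1]
gripper_width: 0.0467
finger_force: 0.0
time: 22.1
eef_pos: [0.5014, 0.0299, 0.4648]
orientation: [0.72, 0.694, 0.001, 0.0]
wrist_force: [0.5, 0.2, -0.7]
gripper_width: 0.047
finger_force: 0.0
time: 22.48
eef_pos: [0.5516, -0.047, 0.4634]
orientation: [0.722, 0.692, -0.0, -0.001]
wrist_force: [0.0, -0.1, 0.1]
gripper_width: 0.047
finger_force: 0.0
time: 22.85
eef_pos: [0.6012, -0.1209, 0.4634]
orientation: [0.722, 0.692, -0.0, -0.001]
wrist_force: [-1.2, 0.7, 0.4]
gripper_width: 0.0473
finger_force: 0.0
green>.25 1089 [ 0.6384 -0.0518] [0.023 0.012] 88.9 z 0.25 0.263
[ 0.60070274 -0.11980485  0.46359352] [ 0.999 -0.04  -0.001]
34 [0.45004602 0.10487799 0.25904789] [0.45446554 0.11552558 0.26434843]
```

```bash
python3 -m inch '[[0.2,0.4,0,0,0,0.02],[0.375,0.68,0,0,0,0.02],[0.375,0.68,0,0,0,0.02]]'
python3 -m inch '[[0,0,-0.4,0,0,0],[0,0,-0.59,0,0,0],[0,0,-0.59,0,0,0]]'
python3 -m inch '[[0,0,0,0,0,0],[0,0,0,0,0,0],[0,0,0,0,0,0],[0,0,0,0,0,0],[0,0,0,0,0,0],[0,0,0,0,0,0]]' 1
python3 -m inch '[[0,0,0.1,0,0,0],[0,0,0.2,0,0,0],[0,0,0.27,0,0,0],[0,0,0.27,0,0,0]]'
python3 -m inch '[[-0.15,0,0,0,0,0],[-0.35,0,0,0,0,0],[-0.6,0.01,0,0,0,0],[-0.8,0.02,0,0,0,0],[-0.92,0.02,0,0,0,0],[-0.92,0.02,0,0,0,0]]'
python3 -m inch '[[0,0.2,0,0,0,-0.02],[0,0.5,0,0,0,-0.02],[0,0.9,0,0,0,-0.02]]'
python3 -m inch '[[0,0.4,0,0,0,0],[0,0.7,0,0,0,0],[0,0.85,0,0,0,0]]'
python3 -m inch '[[0,0.4,0,0,0,0],[0,0.7,0,0,0,0],[0,0.85,0,0,0,0],[0,0.85,0,0,0,0],[0,0.85,0,0,0,0]]'
python3 v.py w7.png | grep -E 'green|\[0.4|^\['
```

```text
time: 23.32
eef_pos: [0.638, -0.0487, 0.4644]
orientation: [0.714, 0.7, 0.0, -0.0]
wrist_force: [-0.1, -0.3, 0.4]
gripper_width: 0.0468
finger_force: 0.0
time: 23.7
eef_pos: [0.6372, -0.0518, 0.4029]
orientation: [0.716, 0.699, -0.001, -0.002]
wrist_force: [-0.1, 0.1, 0.2]
gripper_width: 0.0466
finger_force: 0.0
time: 24.45
eef_pos: [0.6385, -0.052, 0.4071]
orientation: [0.715, 0.699, 0.001, 0.001]
wrist_force: [0.1, -0.9, 6.4]
gripper_width: 0.0111
finger_force: 61.5
time: 24.95
eef_pos: [0.6383, -0.0519, 0.433]
orientation: [0.715, 0.699, 0.0, 0.001]
wrist_force: [0.4, -0.7, -2.3]
gripper_width: 0.0111
finger_force: 60.5
time: 25.7
eef_pos: [0.5454, -0.0499, 0.4321]
orientation: [0.716, 0.699, 0.0, 0.0]
wrist_force: [0.8, 1.0, -1.2]
gripper_width: 0.0108
finger_force: 60.4
time: 26.08
eef_pos: [0.5466, 0.0405, 0.4321]
orientation: [0.721, 0.692, 0.0, 0.0]
wrist_force: [0.1, 0.3, -2.2]
gripper_width: 0.011
finger_force: 60.4
time: 26.45
eef_pos: [0.5464, 0.1265, 0.432]
orientation: [0.72, 0.694, -0.0, 0.0]
wrist_force: [-0.1, 0.4, -1.5]
gripper_width: 0.0109
finger_force: 60.4
time:
[... 270 characters left out ...]
.217 0.243
grey hooks 586 [0.4291 0.2352] [0.008 0.032] 86.9 z 0.217 0.227
grey hooks 288 [0.4719 0.2339] [0.007 0.017] 84.7 z 0.217 0.233
grey hooks 511 [0.4274 0.1854] [0.008 0.032] 86.8 z 0.217 0.227
grey hooks 282 [0.4703 0.1843] [0.007 0.017] 79.9 z 0.217 0.233
grey hooks 211 [0.4529 0.1507] [0.013 0.009] 19.6 z 0.217 0.226
grey hooks 270 [0.4229 0.1317] [0.026 0.006] 3.1 z 0.217 0.227
grey hooks 50 [0.4672 0.0811] [0.008 0.003] 18.4 z 0.221 0.229
grey hooks 30 [0.4548 0.0639] [0.003 0.004] 3.8 z 0.217 0.224
bluerail 3651 [0.4036 0.1792] [0.148 0.012] 88.2 z 0.203 0.214
handle 1627 [0.4576 0.2964] [0.025 0.016] 88.1 z 0.238 0.246
[0.54638601 0.20912408 0.43218451] [ 0.999 -0.041  0.   ]
```

```bash
python3 -m inch '[[-0.2,0,0,0,0,0],[-0.4,0,0,0,0,0],[-0.6,0,0,0,0,0],[-0.8,0,0,0,0,0],[-0.88,0,0,0,0,0],[-0.92,0,0,0,0,0],[-0.92,0,0,0,0,0]]'
python3 -m inch '[[0,0,-0.1,0,0,0],[0,0,-0.2,0,0,0],[0,0,-0.25,0,0,0],[0,0,-0.25,0,0,0]]'
python3 -m inch '[[0,0,-0.03,0,0,0],[0,0,-0.03,0,0,0]]'
```

```text
time: 28.0
eef_pos: [0.4544, 0.2099, 0.4323]
orientation: [0.721, 0.693, 0.0, 0.0]
wrist_force: [0.5, 0.3, -1.9]
gripper_width: 0.0109
finger_force: 60.4
time: 28.5
eef_pos: [0.4542, 0.2101, 0.4073]
orientation: [0.721, 0.693, -0.0, -0.0]
wrist_force: [-0.8, 0.3, 0.6]
gripper_width: 0.0112
finger_force: 60.8
time: 28.75
eef_pos: [0.4543, 0.2102, 0.407]
orientation: [0.721, 0.693, 0.0, 0.0]
wrist_force: [-6.1, -2.2, 10.5]
gripper_width: 0.0108
finger_force: 62.3
```

```bash
python3 -m inch '[[0,0,0,0,0,0],[0,0,0,0,0,0],[0,0,0,0,0,0]]' 0.45
python3 -m inch '[[0,0,0.3,0,0,0],[0,0,0.6,0,0,0],[0.3,-0.3,0.6,0,0,0],[0.5,-0.75,0.6,0,0,0]]'
for i in 1 2; do python3 -m inch '[[0.25,-0.4,0,0,0,0],[0.5,-0.75,0,0,0,0],[0.5,-0.75,0,0,0,0]]'; done
python3 v.py w8.png | grep -E 'red>|^\['
python3 - <<'E'
from h import *
g=grab('top','t8.png');X=cloud(g);hsv=cv2.cvtColor(g['image'],cv2.COLOR_RGB2HSV)
m=(hsv[...,0]>45)&(hsv[...,0]<85)&(hsv[...,1]>120)&(X[...,2]>.22)&(X[...,0]<.55)
for a,b in [(0,.16),(.16,.3)]:
    P=X[m&(X[...,1]>a)&(X[...,1]<b)];print(len(P),P.mean(0),P.max(0))
E
```

```text
time: 29.12
eef_pos: [0.4542, 0.2101, 0.4037]
orientation: [0.721, 0.693, -0.0, -0.0]
wrist_force: [0.2, -0.3, 0.0]
gripper_width: 0.0467
finger_force: 0.0
time: 29.62
eef_pos: [0.5049, 0.1349, 0.4645]
orientation: [0.72, 0.694, 0.001, 0.0]
wrist_force: [0.5, -0.1, -1.5]
gripper_width: 0.0471
finger_force: 0.0
time: 30.0
eef_pos: [0.5552, 0.058, 0.4633]
orientation: [0.722, 0.692, -0.001, -0.0]
wrist_force: [-1.1, 0.6, -0.3]
gripper_width: 0.0469
finger_force: 0.0
time: 30.38
eef_pos: [0.6048, -0.0159, 0.4635]
orientation: [0.722, 0.692, -0.0, -0.0]
wrist_force: [-0.2, -0.4, -0.8]
gripper_width: 0.0471
finger_force: 0.0
red>.25 1087 [0.6404 0.0531] [0.023 0.012] 88.7 z 0.25 0.263
[ 0.60426966 -0.01488039  0.46357279] [ 0.999 -0.04  -0.001]
34 [0.45009392 0.10494134 0.25830004] [0.45460713 0.11543326 0.26118884]
43 [0.45404217 0.20829746 0.25837738] [0.45979762 0.22089596 0.26352821]
```

```bash
python3 -m inch '[[0.2,0.4,0,0,0,0.02],[0.36,0.68,0,0,0,0.02],[0.36,0.68,0,0,0,0.02]]'
python3 -m inch '[[0,0,-0.4,0,0,0],[0,0,-0.59,0,0,0],[0,0,-0.59,0,0,0]]'
python3 -m inch '[[0,0,0,0,0,0],[0,0,0,0,0,0],[0,0,0,0,0,0],[0,0,0,0,0,0],[0,0,0,0,0,0],[0,0,0,0,0,0]]' 1
python3 -m inch '[[0,0,0.1,0,0,0],[0,0,0.2,0,0,0],[0,0,0.27,0,0,0],[0,0,0.27,0,0,0]]'
python3 -m inch '[[-0.15,0,0,0,0,0],[-0.35,0,0,0,0,0],[-0.6,0.01,0,0,0,0],[-0.8,0.02,0,0,0,0],[-0.9,0.02,0,0,0,0],[-0.9,0.02,0,0,0,0]]'
python3 -m inch '[[0,0.2,0,0,0,-0.01],[0,0.4,0,0,0,-0.01],[0,0.6,0,0,0,-0.01]]'
python3 -m inch '[[0,0.3,0,0,0,0],[0,0.5,0,0,0,0],[0,0.58,0,0,0,0],[0,0.58,0,0,0,0],[0,0.58,0,0,0,0]]'
python3 v.py w9.png | grep -E 'red|\[0.[56]|^\['
```

```text
time: 30.85
eef_pos: [0.6398, 0.0562, 0.4641]
orientation: [0.714, 0.7, 0.0, -0.0]
wrist_force: [0.3, -0.6, -0.4]
gripper_width: 0.047
finger_force: 0.0
time: 31.22
eef_pos: [0.6393, 0.0531, 0.4028]
orientation: [0.715, 0.699, -0.002, -0.002]
wrist_force: [0.5, 0.5, 1.0]
gripper_width: 0.0471
finger_force: 0.0
time: 31.98
eef_pos: [0.6405, 0.053, 0.4072]
orientation: [0.715, 0.699, 0.001, 0.001]
wrist_force: [-0.5, -0.7, 6.0]
gripper_width: 0.0108
finger_force: 61.4
time: 32.48
eef_pos: [0.6403, 0.0531, 0.4331]
orientation: [0.715, 0.699, 0.0, 0.0]
wrist_force: [-0.9, 0.0, -2.2]
gripper_width: 0.0109
finger_force: 60.4
time: 33.22
eef_pos: [0.5495, 0.0551, 0.4321]
orientation: [0.715, 0.699, 0.0, 0.0]
wrist_force: [-0.1, 0.0, -2.7]
gripper_width: 0.0113
finger_force: 60.3
time: 33.6
eef_pos: [0.5504, 0.1162, 0.4321]
orientation: [0.718, 0.696, -0.0, -0.0]
wrist_force: [-0.1, -0.9, -1.3]
gripper_width: 0.011
finger_force: 60.3
time: 34.22
eef_pos: [0.5503, 0.1726, 0.4322]
orientation: [0.718, 0.696, -0.0, 0.0]
wrist_force: [-0.2, -0.1, -1.8]
gripper_width: 0.0107
finger_force: 60.3
re
[... 419 characters left out ...]
08] 8.7 z 0.217 0.233
grey hooks 593 [0.6501 0.196 ] [0.031 0.008] 0.9 z 0.217 0.227
grey hooks 296 [0.6058 0.148 ] [0.017 0.008] 8.9 z 0.217 0.233
grey hooks 505 [0.6483 0.146 ] [0.008 0.031] 87.1 z 0.217 0.227
grey hooks 132 [0.6732 0.079 ] [0.006 0.017] 77.4 z 0.217 0.223
grey hooks 40 [0.623  0.0806] [0.002 0.008] 45.1 z 0.221 0.228
grey hooks 49 [0.6244 0.0308] [0.004 0.008] 57.2 z 0.217 0.225
redrail 6736 [0.675  0.2152] [0.172 0.014] 88.2 z 0.2 0.214
redbase 13491 [0.6354 0.224 ] [0.196 0.108] 88.0 z 0.009 0.02
redbase 43 [0.3621 0.2912] [0.002 0.025] 75.4 z 0.017 0.02
redbase 103 [0.3812 0.2764] [0.021 0.006] 89.7 z 0.006 0.02
[0.55026498 0.17246616 0.43219464] [ 0.999 -0.033  0.   ]
```

View pics/w9.png

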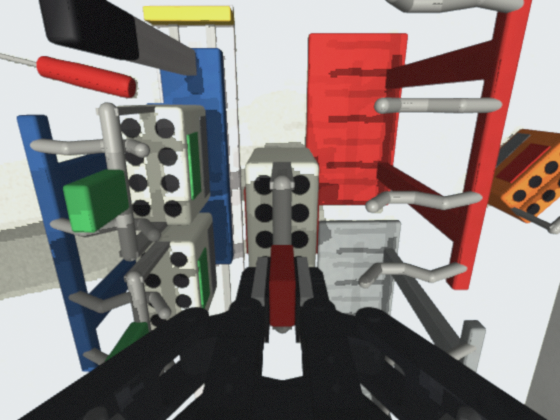

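Both green cassettes hang on the carriage at (165,165) and (180,260). The red one is held level at (283,230), facing the red rack's near hook (rods at rows 200 and 270).

```bash
python3 -m inch '[[0.15,-0.015,0,0,0,0],[0.35,-0.015,0,0,0,0],[0.55,-0.015,0,0,0,0],[0.7,-0.015,0,0,0,0],[0.735,-0.015,0,0,0,0],[0.735,-0.015,0,0,0,0]]'
python3 -m inch '[[0,0,-0.1,0,0,0],[0,0,-0.2,0,0,0],[0,0,-0.25,0,0,0],[0,0,-0.25,0,0,0]]'
python3 -m inch '[[0,0,-0.03,0,0,0],[0,0,-0.03,0,0,0]]'
```

```text
time: 35.02
eef_pos: [0.6238, 0.1715, 0.432]
orientation: [0.718, 0.696, -0.0, -0.0]
wrist_force: [-0.4, 0.5, -1.1]
gripper_width: 0.0109
finger_force: 60.3
time: 35.52
eef_pos: [0.6234, 0.1717, 0.4074]
orientation: [0.718, 0.696, -0.0, -0.0]
wrist_force: [-1.3, -0.3, -0.1]
gripper_width: 0.0112
finger_force: 60.6
time: 35.78
eef_pos: [0.6236, 0.1717, 0.4071]
orientation: [0.718, 0.696, 0.001, 0.0]
wrist_force: [-5.0, -0.3, 8.1]
gripper_width: 0.011
finger_force: 61.9
```

```bash
python3 -m inch '[[0,0,0,0,0,0],[0,0,0,0,0,0],[0,0,0,0,0,0]]' 0.4
python3 -m inch '[[0,0,0.3,0,0,0],[0,0,0.6,0,0,0],[-0.3,0.3,0.6,0,0,0],[-0.83,0.64,0.6,0,0,0]]'
python3 -m inch '[[-0.4,0.3,0,0,0,0],[-0.83,0.64,0,0,0,-0.01],[-0.83,0.64,0,0,0,-0.01],[-0.83,0.64,0,0,0,-0.01]]'
python3 - <<'E'
from h import *
for c in ['side','top']:
    g=grab(c,c+'10.png');X=cloud(g);hsv=cv2.cvtColor(g['image'],cv2.COLOR_RGB2HSV)
    H=hsv[...,0];m=((H<6)|(H>174))&(hsv[...,1]>150)&(X[...,2]>.232)&(abs(X[...,0]-.624)<.05)&(abs(X[...,1]-.19)<.1)
    P=X[m];print(len(P),P.mean(0) if len(P) else 0,P.max(0) if len(P) else 0)
E
```

```text
time: 36.15
eef_pos: [0.6237, 0.1716, 0.4037]
orientation: [0.718, 0.696, -0.0, -0.0]
wrist_force: [0.2, -0.1, -0.6]
gripper_width: 0.0512
finger_force: 0.0
time: 36.65
eef_pos: [0.5411, 0.2355, 0.4643]
orientation: [0.719, 0.695, 0.0, 0.0]
wrist_force: [1.0, 1.7, 1.2]
gripper_width: 0.0513
finger_force: 0.0
time: 37.15
eef_pos: [0.4583, 0.2992, 0.4641]
orientation: [0.721, 0.693, 0.0, 0.0]
wrist_force: [-0.0, -0.2, 0.0]
gripper_width: 0.0511
finger_force: 0.0
0 0 0
49 [0.62237403 0.17045012 0.25523217] [0.62969497 0.18149012 0.2620631 ]
```

View pics/side10.png

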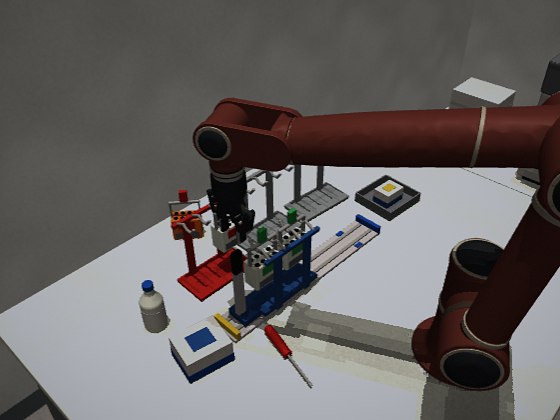

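The side view shows both green cassettes on the carriage at (275,250), the red one on the red rack at (225,235), and the box in the tray at (388,190). Everything else is in place, so I'll grasp the handle and push.

```bash
python3 -m inch '[[-0.01,0,-0.4,0,0,0],[-0.01,0,-0.83,0,0,0],[-0.01,0,-0.83,0,0,0]]'
python3 -m inch '[[0,0,0,0,0,0],[0,0,0,0,0,0],[0,0,0,0,0,0],[0,0,0,0,0,0],[0,0,0,0,0,0]]' 1
python3 -m inch '[[0,-0.1,0,0,0,0],[-0.01,-0.25,0,0,0,0],[-0.02,-0.45,0,0,0,0],[-0.02,-0.65,0,0,0,0],[-0.03,-0.8,0,0,0,0],[-0.03,-0.9,0,0,0,0]]'
python3 -m inch '[[-0.01,-0.2,0,0,0,0],[-0.02,-0.4,0,0,0,0],[-0.02,-0.6,0,0,0,0],[-0.03,-0.8,0,0,0,0],[-0.03,-0.9,0,0,0,0],[-0.03,-0.93,0,0,0,0]]'
```

```text
time: 37.62
eef_pos: [0.4569, 0.298, 0.3766]
orientation: [0.722, 0.692, -0.004, -0.001]
wrist_force: [-0.8, 0.3, -0.7]
gripper_width: 0.0511
finger_force: 0.0
time: 38.25
eef_pos: [0.4566, 0.2996, 0.3842]
orientation: [0.721, 0.693, -0.0, -0.001]
wrist_force: [-7.4, -1.2, 5.2]
gripper_width: 0.0151
finger_force: 61.5
time: 39.0
eef_pos: [0.4535, 0.2099, 0.3841]
orientation: [0.721, 0.693, 0.001, -0.002]
wrist_force: [-8.0, 5.0, 5.4]
gripper_width: 0.0154
finger_force: 61.5
time: 39.75
eef_pos: [0.4505, 0.1166, 0.3841]
orientation: [0.721, 0.693, 0.0, -0.002]
wrist_force: [-10.8, 4.9, 7.4]
gripper_width: 0.0151
finger_force: 61.7
```

```bash
python3 -m inch '[[0,-0.05,0,0,0,0],[0,-0.1,0,0,0,0],[0,-0.15,0,0,0,0],[0,-0.15,0,0,0,0]]'
python3 -m inch '[[0,-0.03,0,0,0,0],[0,-0.05,0,0,0,0],[0,-0.05,0,0,0,0]]'
```

```text
time: 40.25
eef_pos: [0.4502, 0.1018, 0.3841]
orientation: [0.721, 0.693, -0.001, -0.002]
wrist_force: [-13.6, 2.2, 7.8]
gripper_width: 0.0152
finger_force: 61.8
time: 40.62
eef_pos: [0.4501, 0.0984, 0.3841]
orientation: [0.72, 0.694, 0.002, -0.004]
wrist_force: [-13.2, 13.3, 8.6]
gripper_width: 0.0152
finger_force: 61.8
```

```bash
python3 -m inch '[[0,-0.03,0,0,0,0],[0,-0.05,0,0,0,0],[0,-0.05,0,0,0,0]]'
python3 -m inch '[[0,0.05,0,0,0,0],[0,0.06,0,0,0,0]]'
python3 -m inch '[[0,0,0,0,0,0],[0,0,0,0,0,0],[0,0,0,0,0,0]]' 0.4
python3 -m inch '[[0,0,0.5,0,0,0],[0,0,0.9,0,0,0],[0,0.3,0.9,0,0,0],[0,0.8,0.9,0,0,0],[0,0.8,0.9,0,0,0]]'
for i in 1 2; do python3 -m inch '[[0,0.45,0,0,0,0],[0,0.9,0,0,0,0],[0,0.9,0,0,0,0]]'; done
python3 - <<'E'
from h import *
np.set_printoptions(precision=4,suppress=True)
for c in ['top','side']:
    g=grab(c,c+'11.png');X=cloud(g);hsv=cv2.cvtColor(g['image'],cv2.COLOR_RGB2HSV);H,S,V=[hsv[...,i].astype(int) for i in range(3)]
    x,y,z=[X[...,i] for i in range(3)]
    G=(H>45)&(H<85)&(S>120)&(z>.235);Rd=((H<6)|(H>174))&(S>150)&(z>.235)&(x<.68)&(x>.5)
    B=(H>95)&(H<125)&(S>120)&(z>.2)&(z<.22)&(x<.5)
    for n,m in [('h1',G&(y>-.04)),('h2',G&(y<-.04)),('red',Rd),('brail',B),('handle',(V<60)&(z>.235)&(z<.25)&(abs(x-.45)<.03)&(y>.02)&(y<.16)),('kit',(z>.05)&(z<.07)&(abs(x-.47)<.06)&(abs(y+.4)<.07))]:
        P=X[m];print(c,n,len(P),(P.min(0)+P.max(0))/2 if len(P) else '',P[:,2].max() if len(P) else '')
E
```

```text
time: 41.0
eef_pos: [0.45, 0.0962, 0.3841]
orientation: [0.719, 0.694, 0.006, -0.008]
wrist_force: [-10.3, 32.4, 7.7]
gripper_width: 0.0154
finger_force: 62.0
time: 41.25
eef_pos: [0.4501, 0.0989, 0.3841]
orientation: [0.72, 0.694, 0.0, -0.003]
wrist_force: [-12.7, 3.4, 7.5]
gripper_width: 0.0153
finger_force: 62.1
time: 41.62
eef_pos: [0.4513, 0.0972, 0.3819]
orientation: [0.721, 0.693, 0.0, 0.0]
wrist_force: [-0.3, -0.8, 0.3]
gripper_width: 0.0513
finger_force: 0.0
time: 42.25
eef_pos: [0.4509, 0.1793, 0.4713]
orientation: [0.72, 0.694, 0.0, -0.0]
wrist_force: [0.7, -0.1, 0.4]
gripper_width: 0.0511
finger_force: 0.0
time: 42.62
eef_pos: [0.4511, 0.2686, 0.4709]
orientation: [0.72, 0.694, -0.0, -0.0]
wrist_force: [0.6, 0.2, 0.8]
gripper_width: 0.0511
finger_force: 0.0
time: 43.0
eef_pos: [0.4514, 0.358, 0.4708]
orientation: [0.72, 0.694, -0.0, 0.0]
wrist_force: [0.2, -1.2, 0.4]
gripper_width: 0.0511
finger_force: 0.0
top h1 34 [0.456  0.1462 0.4099] 0.5727748415546131
top h2 36 [ 0.4432 -0.0925  0.2529] 0.26268835544258695
top red 64 [0.5651 0.2466 0.4217] 0.6083886746244103
top brail 217 [ 0.4014 -0.0422  0.2106] 0.2163377512398279
top handle 51 [0.4486 0.0944 0.2421] 0.2470724595158369
top kit 383 [ 0.4721 -0.3974  0.0553] 0.06042089806518902
side h1 79 [0.1052 0.4541 0.6684] 1.1014585209276941
side h2 71 [ 0.4427 -0.0905  0.2484] 0.26141237360256875
side red 32 [0.5651 0.2656 0.418 ] 0.6004076707392105
side brail 294 [0.149  0.0475 0.2085] 0.21700909823561287
side handle 72 [0.4483 0.0672 0.2418] 0.24837851391784183
side kit 242 [ 0.4729 -0.3913  0.0546] 0.05905163981390871
```

View pics/side11.png

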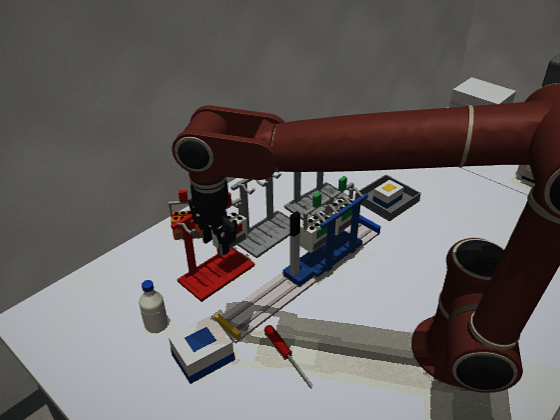

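The side view shows the loaded carriage at the dock end around (330,225). It travelled 0.20 m and met the stop firmly. The red cassette is on the red rack, the box is in the tray, and the robot touches nothing.

```bash
python3 -c "
from h import *
print(close_job())"
```

```text
the job is handed in; nothing more can be done
None
```

The job is handed in: the kit box is in the tray, both green cassettes are on the carriage at the dock stop, and the red one hangs on the red rack; no verdict came back.

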